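# Load the adhesion test piece, slide it home and hold the bonding press down

### The arm

A 7-joint arm with a two-finger parallel gripper is mounted at the origin on the work surface. World frame = base frame: x ahead of the robot, y to its left, z up, the work surface at z = 0. Lengths are in mm, angles in degrees, forces in N, time in s.
With the tool pointing down it reaches from about 400 to 900 mm from the base axis. Payload 5.5 kg.
Tool frame: the origin (TCP) lies on the centre line of the jaws, within the pads' length; the fingertips stand 25 mm ahead of it and the grasp point (between the pads) lies 6 mm ahead of it; z points along the fingers, x is the direction in which the jaws open and shut, and the axes are right-handed (so a half turn about z gives the same grasp; the last joint's range is limited). The gripper opens to 92 mm and grips with 3 to 60 N. Pads are 19 mm wide; open, the fingers measure 130 mm over their backs; the gripper's body (75 mm by 190 mm) begins 47 mm behind the grasp point.
Start: joints at [-60.55, 28.699, -24.465, 88.831, 12.651, 65.22, -12.049], TCP at [161.277, 629.674, 214.529] pointing down, gripper open.
Joint ranges: [-164.97, 164.97], [-17.58, 116.51], [-87.97, 89.64], [11.32, 138.91], [-80.73, 260.73], [10.89, 115.49], [-147.41, 147.41]. Speed limits (degrees/s): [147.25, 147.25, 180, 180, 180, 180, 180].

### API

Orientations are given as a 3x3 rotation matrix whose columns are the frame's x, y, z axes.
In Python, from workcell import status, optics, ticket gives the robot as it stands.
- The arm moves only by the shell command python3 -m crank 'ROWS' [OPENING] [FORCE]. ROWS is JSON, a list of rows, each a list of 4 numbers: the shift along the tool's x, y, z in m, then the turn about the tool's z in rad. A call has 1 to 12 rows; each row is the pose to reach, as a shift and turn from the pose commanded when the call began, along the tool's axes at that moment; what a row does not reach only later rows make up. A row lasts 1/8 s, in which the tool goes at most 62.5 mm and 10.7 degrees, less where a joint would pass 70% of its speed; a pose out of reach is approached as far as the arm can. A call with a gripper value outside its range is refused whole. OPENING is the opening, from 0 (shut) to 1 (fully open), set as the call begins (- or left out, the last holds). The fingers move at their own pace and stop on an object; FORCE is the grip in N (left out, the last holds). Time passes only in rows, so rows that repeat a pose let the fingers close. It gives the time, the measured TCP pose, the force and the opening at its end, in the units of the state.
- status.get_state(): the state, without advancing time (a new reading comes with each control period).
- optics.read_camera(name): name is "scene" or "top"; returns a dict with "image" (384x512x3 uint8, red, green, blue), "intrinsics" (3x3 intrinsics, pixels), "D" ([k1, k2, p1, p2, k3] as OpenCV has them; the pictures are not rectified), "R" (3x3) and "t" (3): a world point X has camera coordinates R X + t. Camera axes: x right, y down, z forward; pixel columns grow to the right and rows downward; lengths in mm; the calibration is good to about 2 mm. A picture is of the moment at which its call begins. There is no depth.
- ticket.sign_off(): hands the job in, once; it reports no verdict.
The state is a dict: "time": time; "joint_positions": joint angles; "qvel": joint speeds; "tau": joint torques, N m; "tcp_pos": TCP position; "eef_rot": TCP orientation; "ft_force": force on the tool from outside, world axes, zero at the start; "ft_torque": the same for the moment, N m; "finger_gap": opening from 0.0 (shut) to 1.0 (fully open).
Only numpy, scipy, OpenCV 4.12 (cv2) and the standard library are available. Lean on these libraries where they do the work, as an engineer would, in place of code of your own. Each camera call takes 0.05 s, during which the arm holds its last target. There are 200 camera calls.

### The job

Pick up the taped test piece (the slim metal stub standing on a wider metal disc), set it flat in the round recess of the press's drawn-out slide, and push the slide fully home against its stop so that the piece stands under the press. Then pull the hand lever down until the spring foot lands on the stub, go on until the foot's spring is squeezed about half way (5 mm of its 10 mm), and keep it there: finish while still holding the lever down, do not let go. Leave everything else on the bench where it is.

Things in the scene. Friction and masses are not known exactly. Their poses are not given: they have to be found in the camera images.
- press: The bonding press, fixed: grey cast base 22 mm thick, steel column 42 mm thick and 297 mm tall, 125 mm behind the pressing axis. Origin on the bench right under the pressing axis; x points to the back (column), y to the left (lever side), z up: these are 'the press's axes', for all its parts. Only head, ram, lever and column stand higher than 95 mm.
- press_head: The grey head on the column, clamped 0 to 15 mm above its lowest setting. Axes as the press; origin on the pressing axis, its z is how much the head is raised. Underside 127 mm and top 237 mm above the origin; 34 mm to either side in y, x from -24 to +155 mm. It overhangs: come down on recess and knob with a grip that closes along the press's x. The ram, 20 mm square, rises up to 32 mm above it.
- slide (a joint): Travel of the slide (m): 0 = fully home at its stop, recess right under the foot; grows as it is drawn out to the right (the press's -y), at most 0.125. It starts drawn out 0.105 to 0.125, rubs with about 3 N and stays where it is left.
- nest (a point): Centre of the floor of the round recess in the slide plate (it moves with the slide; z up, axes as the press). The recess is 45 mm wide, 5 mm deep with a 3 mm chamfer at the mouth, its floor 37 mm above the bench; the plate around it is 80 mm (x) by 90 mm (y).
- slide_knob (a point): Middle of the black upright knob on the slide, a cylinder 22 mm thick and 26 mm tall (on a thinner stem) whose top is 13 mm above this point; 69 mm above the bench, 120 mm to the right (press -y) of the recess centre, on the line of travel.
- lever (a joint): Angle of the hand lever (rad): 0 = raised at rest (35 degrees above level, towards the robot), grows as it is pulled down, to at most 1.1. A return spring lifts it as soon as it is let go. Its gear lowers the ram by 40 mm per rad.
- lever_grip (a point): Middle of the lever's black rubber hand grip: a level round bar 24 mm thick, 100 mm long, along the press's y, 125 mm left of the pressing axis; the rod joins its right end. It runs on an arc of 180 mm radius about lever_axle. Force down at the grip: 3 to 4 N, jumps by 4.5 N as the foot lands, then 0.9 N more per mm of spring. The grip goes 4.5 mm per mm of foot travel.
- lever_axle (a point): Point on the axle of the lever, which lies level along the press's y, 50 mm behind the pressing axis (62 mm left of it) and 185 mm above the origin of press_head. At rest the grip is 147 mm in front of the axle and 103 mm higher.
- foot_face (a point): Centre of the underside of the round spring foot (32 mm wide) under the ram. At rest it is 83 mm above press_head's origin, 14 to 29 mm above the top of the seated test piece.
- foot (a joint): How far the foot's spring is squeezed (m): 0 = not touching anything, grows as the foot is pushed up against the ram, 0.010 = squeezed solid. The spring begins at 20 N and grows by 4 N per mm.
- specimen: The test piece, one rigid aluminium piece of 90 g: a disc 40 mm wide and 8 mm thick with a 1.5 mm chamfer below, and upright on its centre a round stub 24 mm wide and 24 mm tall, with a thin black line (the taped sample) between them; 32 mm tall in all. Origin at the centre of its underside, z up. It stands on the bench to the right of the press.
- bare_stub: A bare aluminium stub, a plain cylinder 24 mm wide and 44 mm tall, standing near the test piece (not wanted). Origin at the centre of its underside.
- bare_disc: A bare aluminium disc 40 mm wide and 8 mm thick, without a stub, lying near the test piece (not wanted). Origin at the centre of its underside.
- petri_dish: An open glass dish 60 mm wide, 14 mm tall, in front of the slide. Origin at the centre of its underside.
- tape_roll: A roll of clear tape lying flat, 72 mm wide, 22 mm tall, in front of the press. Origin at the centre of its underside.
- mallet: A rubber mallet lying on the left: head 62 mm thick and 95 mm long, wooden handle 26 mm thick. Origin under the head; the handle lies along its -x, 275 mm long.
Mind the look-alikes: they are no part of the job. What is shaped like the specimen but orange or yellow is not meant.

How it is judged (in metres and radians):
On the way, in this order (a step that is already met when the one before it is completed fails the run):
1. the test piece stands flat in the recess of the slide, let go (horizontal distance between specimen and nest below 0.004 m and z of specimen in the frame of nest between -0.0025 and 0.0025 m and angle between specimen's own z axis and vertical below 0.06 rad and contact force between the fingers and specimen below 0.1 N), for 0.2 s.
2. the slide is fully home with the test piece in its recess (horizontal distance between specimen and nest below 0.004 m and z of specimen in the frame of nest between -0.0025 and 0.0025 m and angle between specimen's own z axis and vertical below 0.06 rad and value of joint slide below 0.003 m), for 0.2 s.
At the end, for the whole second after the job is handed in: Test piece flat in the recess (within 4 mm of its centre, 2.5 mm of its floor, 0.06 rad), slide within 3 mm of home, fingers holding the lever at rest (over 2 N), foot pressing the piece (over 15 N) with its spring squeezed 5 mm +/- 2.5 mm, still so for the last second (all of step 2 and contact force between the fingers and specimen below 0.1 N and value of joint foot between 0.0025 and 0.0075 m and contact force between foot and specimen above 15 N and contact force between the fingers and lever above 2 N and velocity of joint lever between -0.05 and 0.05 rad/s); the arm keeps its last pose, push and grip.
It fails at once if another thing on the bench (bare stub, bare disc, dish, tape, mallet) is shifted by more than 30 mm (distance of any of bare_stub, bare_disc, petri_dish, tape_roll, mallet from where it was at the start of the episode above 0.03 m).
It also fails if it takes over 72 s, if anything falls off the work surface, if the arm or the gripper's body presses on something with over 40 N, if the wrist force passes 120 N, or if a joint passes its speed limit or range.

## Working session

There is one attempt and no reset: what is moved stays moved. The work goes in short steps, Python scripts to look and compute and a shell command to move; the robot and the scene stay as the last step left them, time stands still between calls to the robot, and variables do not carry over. Pictures are saved under pics/ and viewed, about 8 in all and at most 12, crops included, and the job is handed in when it is done.

```bash
mkdir -p pics; ls
cat > h.py <<'E'
import numpy as np, cv2
from workcell import status, optics
def snap(n,f=None,crop=None,s=1):
    c=optics.read_camera(n)
    np.savez(f'/tmp/{n}.npz',**{k:np.array(v) for k,v in c.items()})
    return c
def load(n): return np.load(f'/tmp/{n}.npz')
def save(c,f,crop=None,s=1):
    im=np.array(c['image'])[:,:,::-1]
    if crop: x0,y0,x1,y1=crop; im=im[y0:y1,x0:x1]
    cv2.imwrite('pics/'+f,cv2.resize(im,None,fx=s,fy=s,interpolation=cv2.INTER_CUBIC))
def pix(c,X):
    K,D,R,t=[np.array(c[k],float) for k in('intrinsics','D','R','t')]
    return cv2.projectPoints(np.atleast_2d(X).astype(float),cv2.Rodrigues(R)[0],t,K,D)[0][:,0]
def ray(c,uv,z):
    K,D,R,t=[np.array(c[k],float) for k in('intrinsics','D','R','t')]
    p=cv2.undistortPoints(np.array(uv,float).reshape(-1,1,2),K,D)[:,0]
    d=np.c_[p,np.ones(len(p))]@R; o=-R.T@t
    return o+d*((z-o[2])/d[:,2])[:,None]
E
python3 - <<'E'
from h import *
s=status.get_state(); print(s['tcp_pos'],np.round(s['eef_rot'],3),s['ft_force'],s['time'],s['finger_gap'])
for n in('scene','top'):
    c=snap(n); save(c,n+'0.png',None,1.5); print(n,-np.array(c['R']).T@np.array(c['t']),np.array(c['R']).round(2).tolist())
E
```

```text
pics
[161.1697358  628.94814704 213.47851902] [[ 0.248  0.969 -0.001]
 [ 0.969 -0.248 -0.002]
 [-0.002 -0.    -1.   ]] [ 0.32830641 -0.17254421  0.65088763] 0.0 0.9991988412858723
scene [1376.0529183   103.93309243 1264.36546721] [[-0.05, 1.0, -0.01], [0.79, 0.03, -0.61], [-0.61, -0.04, -0.79]]
top [ 372.29047511   55.89163644 1141.89453834] [[-0.03, -1.0, 0.02], [-0.98, 0.02, -0.19], [0.19, -0.02, -0.98]]
```

View pics/scene0.png

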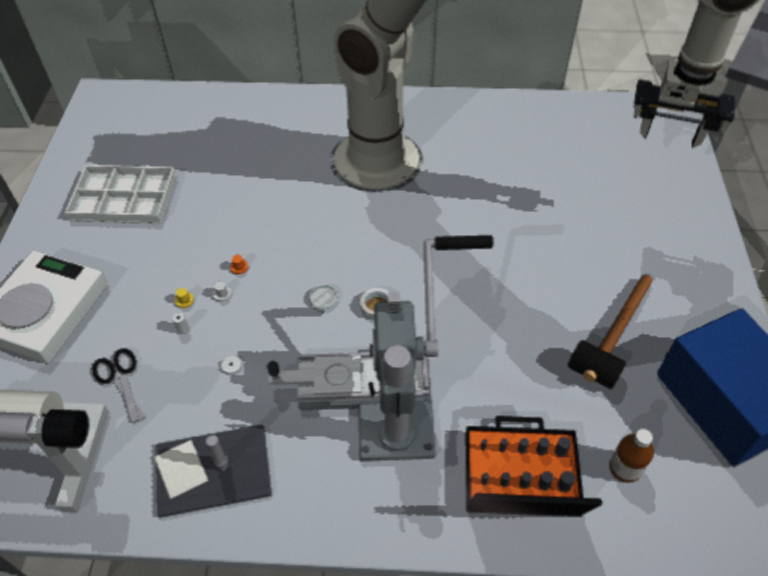

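View pics/top0.png

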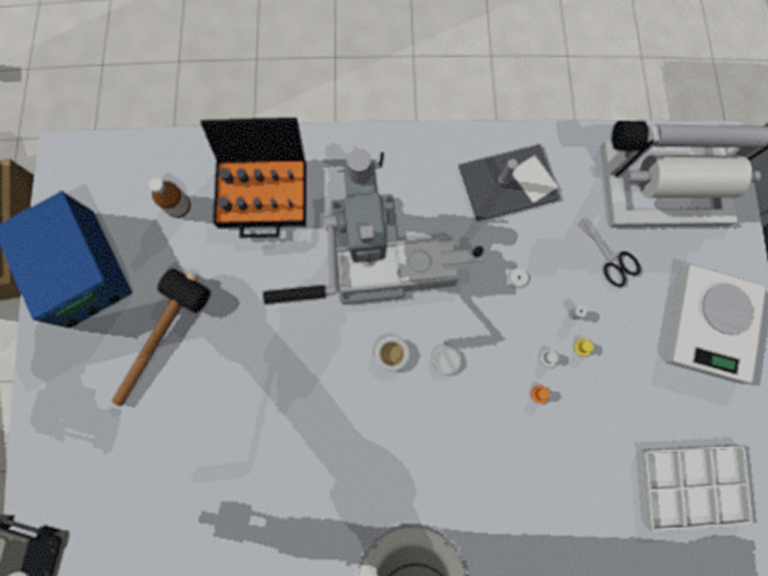

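The press is at scene (390,370), with its slide drawn out to the left in that picture. In this picture the things that could be taken for the specimen are:
- silver stub on a disc (221,291), the one I choose
- yellow (184,298)
- orange (238,264)
- bare stub (180,323)
- bare disc (231,366)
- stub on the dark mat (216,452)

Next: close crops to check the choice.

Run:
```python
from h import *
a=load('top');b=load('scene')
def cr(c,x0,y0,x1,y1,s): return cv2.resize(c['image'][y0:y1,x0:x1,::-1],None,fx=s,fy=s,interpolation=cv2.INTER_CUBIC)
# top crops s=5 : 160x? 
A=cr(a,340,175,420,275,5); B=cr(b,105,160,185,260,5)
cv2.imwrite('pics/c1.png',np.hstack([A,B]))
A=cr(a,160,130,340,205,4.4); B=cr(b,160,150,340,210,4.4)
cv2.imwrite('pics/c2.png',np.vstack([A,B]))
```

```text
(no output)
```

View pics/c1.png

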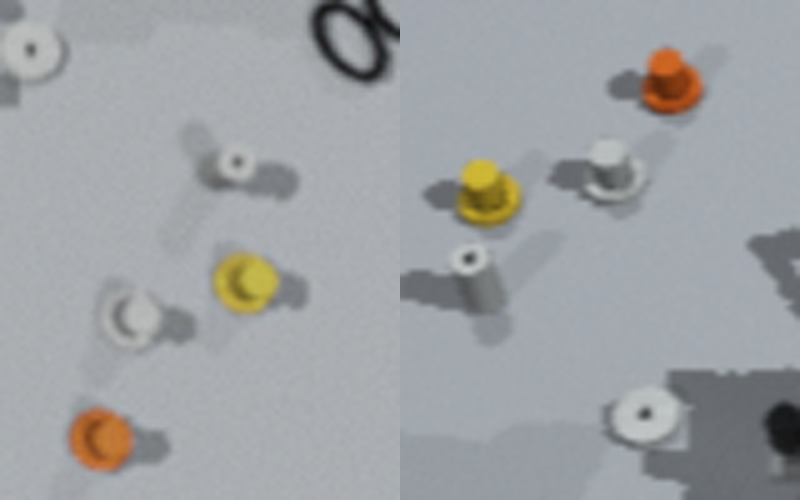

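View pics/c2.png

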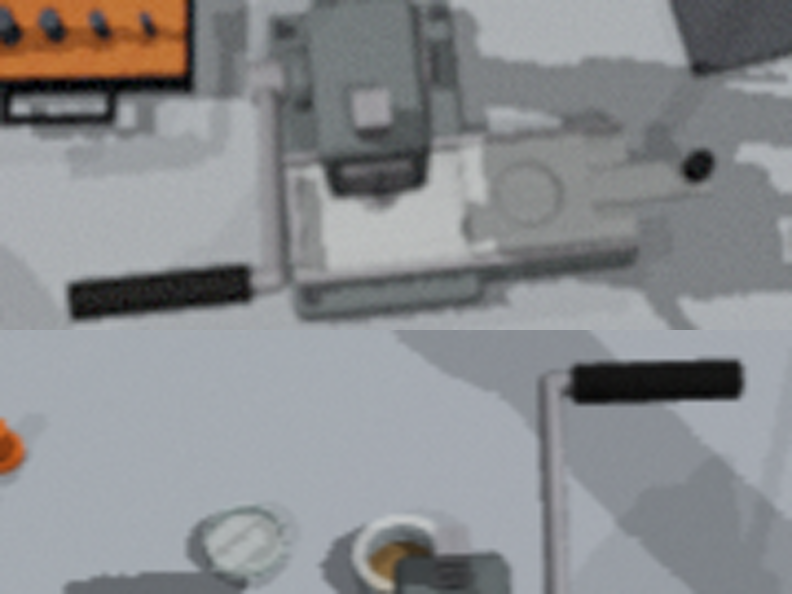

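The silver piece (top crop (135,318), scene crop (610,170)) has a plain stub and disc with a dark seam, so it is the specimen. The recess is at c2 (527,193), the knob at (697,165) and the lever grip is centred at about (161,292). Next: positions.

Run:
```python
from h import *
a=load('top');b=load('scene')
f=lambda p,o,s:((np.array(p)+.5)/s-.5+o)
pt=lambda p:f(p,(340,175),5); ps=lambda p:f(np.array(p)-[400,0],(105,160),5)
qt=lambda p:f(p,(160,130),4.4); qs=lambda p:f(np.array(p)-[0,330],(160,150),4.4)
def tri(u,v):
    r=[]
    for c,x in((a,u),(b,v)):
        p0=ray(c,[x],0)[0];p1=ray(c,[x],100)[0];d=p1-p0;d/=np.linalg.norm(d);r.append((p0,np.eye(3)-np.outer(d,d)))
    return np.linalg.solve(sum(P for _,P in r),sum(P@p for p,P in r)).round(1)
print('spec top',ray(a,[pt((141,317))],32).round(1),'scene',ray(b,[ps((609,152))],32).round(1),'disc top',ray(a,[pt((131,320))],6).round(1))
print('stub',ray(a,[pt((238,162))],44).round(1),'disc',ray(a,[pt((31,50))],8).round(1),'yellow',ray(a,[pt((258,280))],32).round(1),'orange',ray(a,[pt((110,436))],32).round(1))
n=ray(a,[qt((527,193))],42)[0];k=ray(a,[qt((697,165))],82)[0]
print('nest',n.round(1),'knob',k.round(1),k-n, np.degrees(np.arctan2(*(n-k)[[1,0]]))-90)
print('nest scene',ray(b,[[338/1.5-.2,375/1.5-.2]],42).round(1),'knob scene',ray(b,[[273/1.5,370/1.5]],82).round(1))
g=tri(qt((161,292)),qs((657,382)));print('grip',g, tri(qt((72,300)),qs((742,380))),tri(qt((250,284)),qs((572,384))))
print('ram top',tri(qt((371,110)),(397/1.5,360/1.5)))
```

```text
spec top [[ 437.9 -307.6   32. ]] scene [[ 438.8 -306.7   32. ]] disc top [[ 437.7 -309.4    6. ]]
stub [[ 532.8 -374.1   44. ]] disc [[ 615.9 -256.3    8. ]] yellow [[ 458.8 -384.9   32. ]] orange [[ 365.  -282.3   32. ]]
nest [649.5 -36.2  42. ] knob [ 657.2 -153.3   82. ] [   7.63751365 -117.05154777   40.        ] 3.7332087586643894
nest scene [[653.2 -34.5  42. ]] knob scene [[ 672.3 -152.    82. ]]
grip [532.9 187.9 302.3] [529.6 237.2 302.5] [536.3 138.7 302.1]
ram top [681.3  77.  148.3]
```

```bash
python3 -m crank '[[-0.405,0.350,0,0.6],[-0.405,0.350,0,0.6],[-0.405,0.350,0,0.6],[-0.405,0.350,0,0.6],[-0.405,0.350,0,0.6],[-0.405,0.350,0,0.6],[-0.405,0.350,0,0.6],[-0.405,0.350,0,0.6],[-0.405,0.350,0,0.6],[-0.405,0.350,0,0.6],[-0.405,0.350,0,0.6]]' 0.6 20
cat >> h.py <<'E'
YAW=np.radians(3.8)
def plan(target,axang):
    """shift in tool axes + turn to reach TCP target with tool x at world angle axang (mod 180)"""
    s=status.get_state();R=np.array(s['eef_rot']);p=np.array(s['tcp_pos'])
    d=R.T@(np.array(target)-p)/1000
    a=np.degrees(np.arctan2(R[1,0],R[0,0])); t=(a-axang+90)%180-90
    print('t',round(s['time'],2),'tcp',p.round(1),'ang',a.round(2),'F',np.round(s['ft_force'],1),'gap',round(s['finger_gap'],3),'tilt',R[:,2].round(3))
    print('q',np.round(s['joint_positions'],0)); print('shift',d.round(4),'turn',np.radians(t).round(3))
E
python3 -c "
from h import *
plan((438.2,-307.5,140),3.8)"
```

```text
time: 1.48
tcp_pos: [399.3, 151.1, 214.3]
eef_rot: [[0.752, 0.66, -0.001], [0.66, -0.752, 0.0], [-0.0, -0.001, -1.0]]
ft_force: [0.6, 0.4, 0.5]
finger_gap: 0.6
t 1.48 tcp [399.3 151.1 214.3] ang 41.28 F [0.6 0.4 0.5] gap 0.6 tilt [-0.001  0.    -1.   ]
q [-23.   4.  -2. 120.   0.  56.  17.]
shift [-0.2733  0.3703  0.0742] turn 0.654
```

```bash
python3 -m crank '[[-0.273,0.370,0,0.654],[-0.273,0.370,0,0.654],[-0.273,0.370,0,0.654],[-0.273,0.370,0,0.654],[-0.273,0.370,0,0.654],[-0.273,0.370,0,0.654],[-0.273,0.370,0,0.654],[-0.273,0.370,0.074,0.654],[-0.273,0.370,0.074,0.654],[-0.273,0.370,0.074,0.654],[-0.273,0.370,0.074,0.654]]'
python3 - <<'E'
from h import *
plan((438.2,-307.5,36),3.8)
c=snap('scene');save(c,'g1.png',(95,120,215,210),6)
E
```

```text
time: 2.85
tcp_pos: [440.2, -306.5, 142.0]
eef_rot: [[0.998, 0.069, 0.002], [0.069, -0.998, -0.0], [0.002, 0.0, -1.0]]
ft_force: [-0.0, -0.7, -0.3]
finger_gap: 0.6
t 2.85 tcp [ 440.2 -306.5  142. ] ang 3.93 F [-0.  -0.7 -0.3] gap 0.6 tilt [ 0.002 -0.    -1.   ]
q [ 13.  21.  23. 110. -11.  50.  46.]
shift [-0.0023  0.0008  0.106 ] turn 0.002
```

View pics/g1.png

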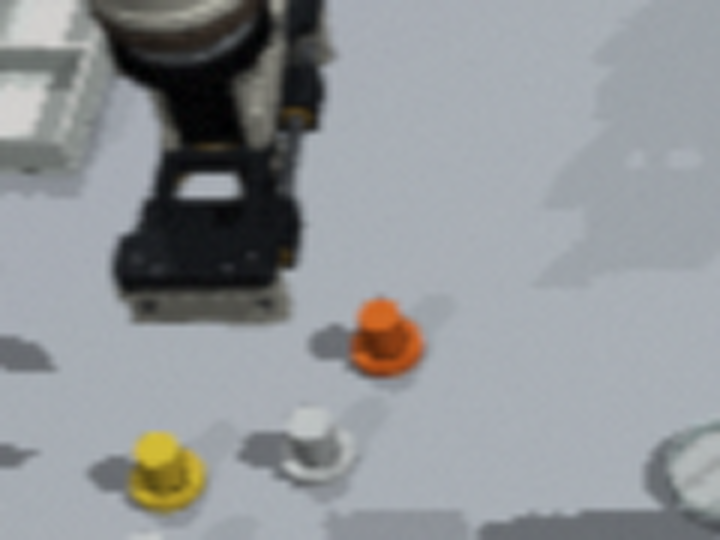

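The orange (382,335), yellow (165,470) and silver target (315,440) are undisturbed. The gripper is open above them with its jaws along x. Descending.

```bash
python3 -m crank '[[-0.002,0.001,0.05,0],[-0.002,0.001,0.08,0],[-0.002,0.001,0.106,0],[-0.002,0.001,0.106,0],[-0.002,0.001,0.106,0]]'
python3 -c "
from h import *
plan((438.2,-307.5,36),3.8)
c=snap('top');save(c,'g2.png',(330,190,410,270),7)
c=snap('scene')"
```

```text
time: 3.52
tcp_pos: [438.0, -309.1, 36.2]
eef_rot: [[0.998, 0.067, 0.002], [0.067, -0.998, -0.001], [0.002, 0.001, -1.0]]
ft_force: [0.4, 0.2, 0.3]
finger_gap: 0.6
t 3.52 tcp [ 438.  -309.1   36.2] ang 3.82 F [0.4 0.2 0.3] gap 0.6 tilt [ 0.002 -0.001 -1.   ]
q [ 16.  31.  20. 114. -16.  38.  51.]
shift [ 0.0003 -0.0016  0.0002] turn 0.0
```

View pics/g2.png

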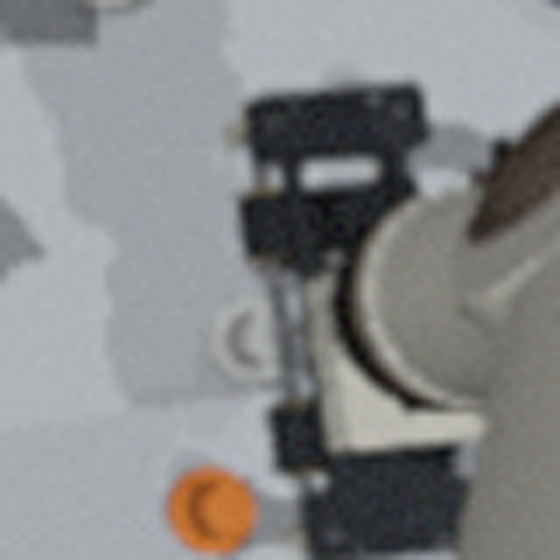

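The specimen's disc is visible at (247,337), still in place between the fingers. Closing and lifting.

```bash
python3 -m crank '[[0,-0.001,0,0],[0,-0.001,0,0],[0,-0.001,0,0],[0,-0.001,0,0],[0,-0.001,0,0],[0,-0.001,0,0],[0,-0.001,-0.05,0],[0,-0.001,-0.10,0],[0,-0.001,-0.10,0],[0,-0.001,-0.10,0]]' 0.1 25
python3 -c "
from h import *
plan((649.5,-36,140),3.8)"
```

```text
time: 4.88
tcp_pos: [436.5, -307.5, 134.3]
eef_rot: [[0.998, 0.066, 0.0], [0.066, -0.998, 0.0], [0.0, -0.0, -1.0]]
ft_force: [-0.0, 0.1, -0.4]
finger_gap: 0.1
t 4.88 tcp [ 436.5 -307.5  134.3] ang 3.8 F [-0.   0.1 -0.4] gap 0.1 tilt [ 0.  0. -1.]
q [ 13.  22.  24. 111. -11.  49.  46.]
shift [ 0.2305 -0.2568 -0.0056] turn -0.0
```

Run:
```python
from h import *
c=snap('scene');d=snap('top')
def cr(c,x0,y0,x1,y1,s): return cv2.resize(c['image'][y0:y1,x0:x1,::-1],None,fx=s,fy=s,interpolation=cv2.INTER_CUBIC)
cv2.imwrite('pics/g3.png',np.hstack([cr(c,100,130,190,230,4),cr(d,320,180,420,280,4)]))
print(pix(c,[[436.5,-307.5,109],[438,-308,16]]),pix(d,[[436.5,-307.5,109],[438,-308,16]]))
```

```text
[[141.59988131 174.05067525]
 [146.98238002 192.83408966]] [[376.1320262  236.65126069]
 [366.34315722 238.30624689]]
```

View pics/g3.png

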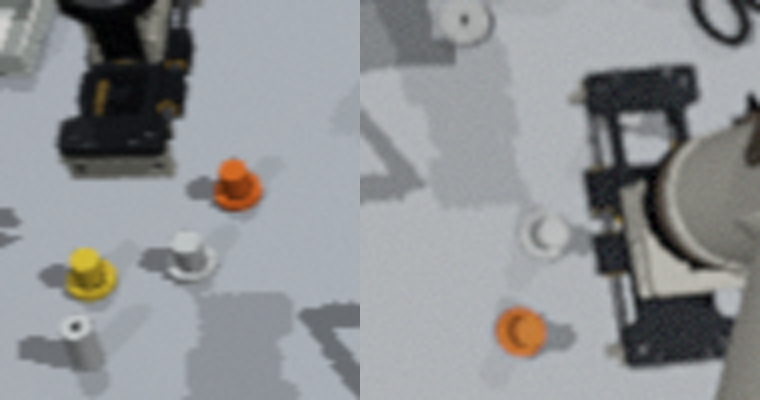

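Run:
```python
from h import *
s=status.get_state();print(s['tcp_pos'],s['finger_gap'])
x=np.array([.998,.066,0]);y=np.array([.066,-.998,0]);p=np.array(s['tcp_pos'])
for n in('scene','top'):
    c=load(n);im=np.ascontiguousarray(c['image'][:,:,::-1])
    im=cv2.resize(im,None,fx=4,fy=4,interpolation=cv2.INTER_CUBIC)
    def dr(P,col):
        q=(pix(c,P)+.5)*4-.5; cv2.polylines(im,[q.round().astype(int)],True,col,1)
    for h,col in((41,(0,255,0)),(100,(0,255,255))):
        dr([p+a*95*x+b*37.5*y+[0,0,h] for a,b in((-1,-1),(1,-1),(1,1),(-1,1))],col)
    dr([p+a*15*x+b*9.5*y+[0,0,-25] for a,b in((-1,-1),(1,-1),(1,1),(-1,1))],(0,0,255))
    cv2.imwrite(f'/tmp/o{n}.png',im)
A=cv2.imread('/tmp/oscene.png')[4*130:4*230,400:760];B=cv2.imread('/tmp/otop.png')[4*180:4*280,1320:1720]
cv2.imwrite('pics/g4.png',np.hstack([A,B]))
```

```text
[ 435.65951871 -307.11105634  133.24187982] 0.1002730196899407
```

View pics/g4.png

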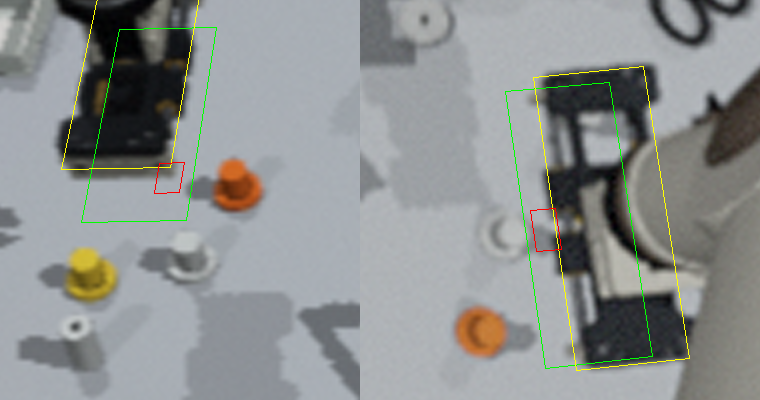

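Run:
```python
from h import *
c=load('scene')
p=np.array([161.2,629,213.5]);x=np.array([.248,.969,0]);
print('pred tips (in 1.5x px)',(pix(c,[p-50*x-[0,0,25],p+50*x-[0,0,25]])*1.5).round(0).tolist(),'seen (645,137) (698,144)')
for dz in(0,25,50,75): print(dz,(pix(c,[p-50*x+[0,0,-25+dz],p+50*x+[0,0,-25+dz]])*1.5).round(0).tolist())
print('body bottom corners',(pix(c,[p+a*95*x+b*37.5*np.array([.969,-.248,0])+[0,0,41] for a in(-1,1) for b in(-1,1)])*1.5).round().tolist())
```

```text
pred tips (in 1.5x px) [[639.0, 148.0], [687.0, 158.0]] seen (645,137) (698,144)
0 [[639.0, 148.0], [687.0, 158.0]]
25 [[642.0, 140.0], [691.0, 149.0]]
50 [[645.0, 130.0], [694.0, 140.0]]
75 [[649.0, 121.0], [698.0, 130.0]]
body bottom corners [[627.0, 109.0], [624.0, 132.0], [720.0, 126.0], [719.0, 150.0]]
```

```bash
python3 -m crank '[[0.058,-0.063,0,0],[0.058,-0.063,0,0],[0.058,-0.063,0.05,0],[0.058,-0.063,0.09,0],[0.058,-0.063,0.09,0],[0.058,-0.063,0.095,0],[0.058,-0.063,0.1,0],[0.058,-0.063,0.105,0],[0.058,-0.063,0.105,0]]' 0 | sed -n '2p;4p'
python3 -m crank '[[0,0,0.004,0],[0,0,0.008,0],[0,0,0.008,0]]' | sed -n '2p;4p'
```

```text
tcp_pos: [490.4, -241.1, 29.7]
ft_force: [0.5, 0.8, 0.6]
tcp_pos: [489.9, -240.9, 21.1]
ft_force: [0.9, 0.6, -0.2]
```

No contact with the tips at a reported z of -4, so the robot's reported z is biased. I'll feel for the bench.

```bash
python3 -m crank '[[0,0,0.004,0],[0,0,0.008,0],[0,0,0.008,0]]' | sed -n '2p;4p'
python3 -m crank '[[0,0,0.004,0],[0,0,0.007,0],[0,0,0.007,0]]' | sed -n '2p;4p'
```

```text
tcp_pos: [489.9, -241.0, 13.1]
ft_force: [-0.2, -0.5, 0.9]
tcp_pos: [490.0, -241.0, 6.2]
ft_force: [0.1, 0.4, 0.5]
```

```bash
python3 -m crank '[[0,0,0.003,0],[0,0,0.005,0],[0,0,0.005,0]]' | sed -n '2p;4p'
```

```text
tcp_pos: [490.1, -241.0, 1.3]
ft_force: [-0.5, 0.2, -0.1]
```

```bash
python3 -m crank '[[0,0,0.003,0],[0,0,0.005,0],[0,0,0.005,0]]' | sed -n '2p;4p'
```

```text
tcp_pos: [490.1, -241.0, -3.7]
ft_force: [-0.5, -0.7, 0.4]
```

```bash
python3 -m crank '[[0,0,0.003,0],[0,0,0.005,0],[0,0,0.005,0]]' | sed -n '2p;4p'
```

```text
tcp_pos: [490.1, -241.1, -8.7]
ft_force: [-0.7, -0.0, -0.6]
```

```bash
python3 -m crank '[[0,0,0.003,0],[0,0,0.004,0],[0,0,0.004,0]]' | sed -n '2p;4p'
```

```text
tcp_pos: [490.5, -241.2, -11.9]
ft_force: [-2.5, 1.1, 7.0]
```

Contact comes at a reported TCP z of about -11.5, so true z = reported + 36.5. The start picture agrees with that, and with only a small xy offset. Correcting and grasping again.

```bash
sed -i "s/p=np.array(s\['tcp_pos'\])$/p=np.array(s['tcp_pos'])+[0,0,36.5]/" h.py
python3 -m crank '[[0,0,-0.05,0],[0,0,-0.08,0],[-0.057,0.063,-0.08,0],[-0.057,0.063,-0.08,0],[-0.057,0.063,-0.08,0],[-0.057,0.063,-0.08,0]]' 0.6 | sed -n '2p;4,5p'
python3 - <<'E'
from h import *
plan((438.2,-308,36),3.8)
cs={n:optics.read_camera(n) for n in('scene','top')}
for n,c in cs.items(): np.savez(f'/tmp/{n}A.npz',**{k:np.array(v) for k,v in c.items()})
E
```

```text
tcp_pos: [438.4, -306.6, 67.3]
ft_force: [0.6, 0.1, 0.2]
finger_gap: 0.583
t 9.47 tcp [ 438.4 -306.6  103.8] ang 3.84 F [0.6 0.1 0.2] gap 0.583 tilt [ 0.     0.001 -1.   ]
q [ 15.  28.  21. 113. -15.  42.  49.]
shift [-0.0003  0.0014  0.0678] turn 0.001
```

```bash
python3 -m crank '[[0,0.001,0.03,0],[0,0.001,0.06,0],[0,0.001,0.067,0],[0,0.001,0.067,0]]' | sed -n '2p;4,5p'; python3 -m crank '[[0,0,0,0],[0,0,0,0],[0,0,0,0],[0,0,0,0],[0,0,0,0]]' 0.1 25| sed -n '2p;4,5p'
```

```text
tcp_pos: [437.9, -308.2, 0.3]
ft_force: [-0.3, 0.9, 0.1]
finger_gap: 0.601
tcp_pos: [438.2, -308.9, 1.0]
ft_force: [0.6, 0.2, 5.4]
finger_gap: 0.253
```

```bash
python3 -m crank '[[0,0,-0.03,0],[0,0,-0.07,0],[0,0,-0.1,0],[0.229,-0.257,-0.1,0],[0.229,-0.257,-0.1,0],[0.229,-0.257,-0.1,0],[0.229,-0.257,-0.1,0],[0.229,-0.257,-0.1,0],[0.229,-0.257,-0.1,0],[0.229,-0.257,-0.1,0],[0.229,-0.257,-0.1,0]]'| sed -n '2p;4,5p'
python3 - <<'E'
from h import *
plan((649.5,-36,84),3.8)
c=snap('top');d=snap('scene')
def cr(c,x0,y0,x1,y1,s): return cv2.resize(c['image'][y0:y1,x0:x1,::-1],None,fx=s,fy=s,interpolation=cv2.INTER_CUBIC)
cv2.imwrite('pics/p1.png',np.hstack([cr(c,230,110,330,210,4),cr(d,165,200,265,300,4)]))
E
```

```text
tcp_pos: [648.0, -38.5, 99.8]
ft_force: [-0.3, -0.3, -1.4]
finger_gap: 0.254
t 12.07 tcp [648.  -38.5 136.3] ang 3.74 F [-0.3 -0.3 -1.4] gap 0.254 tilt [-0.002 -0.001 -1.   ]
q [-12.  35.  19.  95. -13.  52.  15.]
shift [ 0.0017 -0.0024  0.0523] turn -0.001
```

View pics/p1.png

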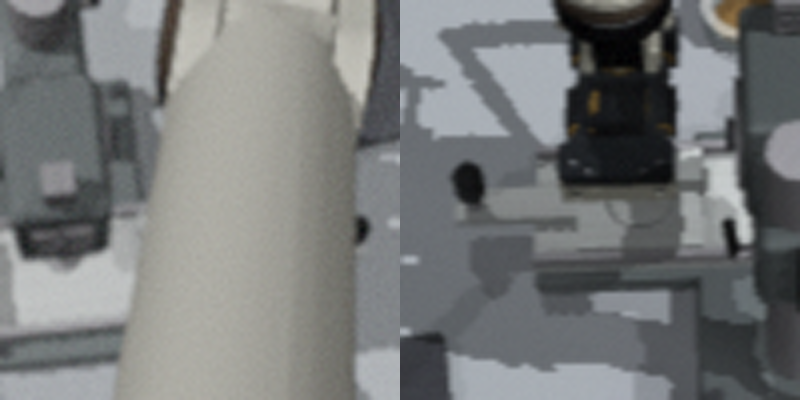

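The arm hides the recess in both views. I'll refine the recess position by code from the first pictures, then use contact height to confirm seating.

Run:
```python
from h import *
th=np.linspace(0,2*np.pi,90,endpoint=False)
tot={}
xs=np.arange(640,660.1,.5);ys=np.arange(-46,-26.1,.5)
for n in('top','scene'):
    c=load(n);g=cv2.cvtColor(cv2.imread(f'pics/{n}0.png'),cv2.COLOR_BGR2GRAY).astype(np.float32)
    def samp(x,y,r,z):
        q=(pix(c,np.c_[x+r*np.cos(th),y+r*np.sin(th),np.full(90,z)])+.5)*1.5-.5
        return cv2.remap(g,q[:,0].astype(np.float32),q[:,1].astype(np.float32),cv2.INTER_LINEAR)[:,0]
    for r,z in((25.5,42),(23.5,40),(22.5,37)):
        S=np.array([[np.mean(samp(x,y,r,z)-.5*samp(x,y,r-5,z)-.5*samp(x,y,r+5,z)) for y in ys] for x in xs])
        i,j=np.unravel_index(S.argmin(),S.shape); print(n,r,'dark ring at',xs[i],ys[j],S.min().round(2))
        tot[r]=tot.get(r,0)+S
for r,S in tot.items():
    i,j=np.unravel_index(S.argmin(),S.shape);print('joint',r,xs[i],ys[j],S.min().round(2))
# knob: dark blob centroid, top0
```

```text
top 25.5 dark ring at 647.5 -35.0 -6.78
top 23.5 dark ring at 649.5 -36.5 -10.03
top 22.5 dark ring at 650.0 -37.0 -9.63
scene 25.5 dark ring at 653.0 -34.5 -10.45
scene 23.5 dark ring at 650.5 -36.0 -17.72
scene 22.5 dark ring at 648.5 -37.0 -16.62
joint 25.5 650.0 -35.0 -16.06
joint 23.5 650.0 -36.0 -27.3
joint 22.5 649.0 -37.0 -25.51
```

```bash
python3 -m crank '[[0.001,-0.001,0.025,0],[0.001,-0.001,0.045,0],[0.001,-0.001,0.045,0],[0.001,-0.001,0.045,0]]'| sed -n '2p;4,5p'
python3 - <<'E'
from h import *
import time
plan((650,-37,74),3.8)
E
```

```text
tcp_pos: [650.3, -36.7, 55.8]
ft_force: [-0.0, 0.2, -1.1]
finger_gap: 0.253
t 12.68 tcp [650.3 -36.7  92.3] ang 3.74 F [-0.   0.2 -1.1] gap 0.253 tilt [ 0. -0. -1.]
q [-12.  38.  18.  96. -15.  48.  16.]
shift [-0.0003  0.0003  0.0183] turn -0.001
```

```bash
python3 -m crank '[[0,0,0.006,0],[0,0,0.011,0],[0,0,0.012,0],[0,0,0.012,0]]'| sed -n '2p;4,5p'
python3 -m crank '[[0,0,0.002,0],[0,0,0.003,0],[0,0,0.003,0]]'| sed -n '2p;4,5p'
```

```text
tcp_pos: [650.1, -36.1, 43.4]
ft_force: [-0.2, -0.5, -2.1]
finger_gap: 0.251
tcp_pos: [650.0, -36.1, 40.4]
ft_force: [-1.0, -0.7, -1.8]
finger_gap: 0.253
```

```bash
python3 -m crank '[[0,0,0.001,0],[0,0,0.002,0],[0,0,0.002,0]]'| sed -n '2p;4,5p'
```

```text
tcp_pos: [650.0, -36.1, 38.4]
ft_force: [-0.6, -0.2, -0.9]
finger_gap: 0.252
```

```bash
python3 -m crank '[[0,0,0.001,0],[0,0,0.0015,0],[0,0,0.0015,0]]'| sed -n '2p;4,5p'
```

```text
tcp_pos: [650.2, -36.2, 38.0]
ft_force: [-2.0, 0.7, 6.2]
finger_gap: 0.256
```

```bash
python3 -m crank '[[0,0,0.0005,0],[0,0,0.001,0],[0,0,0.001,0]]'| sed -n '2p;4,5p'
```

```text
tcp_pos: [650.2, -36.1, 38.0]
ft_force: [-4.6, 0.2, 11.8]
finger_gap: 0.252
```

Contact came at z 38.0, where floor contact was expected (about 37.5; the rim would be 42.5), so it is seated. Releasing it and moving over the knob.

```bash
python3 -m crank '[[0,0,-0.0025,0],[0,0,-0.0025,0],[0,0,-0.0025,0],[0,0,-0.0025,0],[0,0,-0.0025,0],[0,0,-0.0025,0]]' 0.55 | sed -n '2p;4,5p'
python3 -m crank '[[0,0,-0.03,0],[0,0,-0.065,0],[0,0.06,-0.065,0],[0,0.12,-0.065,0],[0,0.12,-0.065,0],[0,0.12,-0.065,0],[0,0.12,-0.065,0]]'| sed -n '2p;4,5p'
python3 - <<'E'
from h import *
plan((658,-156,83),3.8)
c=snap('top');d=snap('scene')
def cr(c,x0,y0,x1,y1,s): return cv2.resize(c['image'][y0:y1,x0:x1,::-1],None,fx=s,fy=s,interpolation=cv2.INTER_CUBIC)
cv2.imwrite('pics/p2.png',np.hstack([cr(c,240,130,330,220,4.4),cr(d,170,200,260,290,4.4)]))
E
```

```text
tcp_pos: [650.1, -36.1, 38.4]
ft_force: [0.1, 0.1, -0.1]
finger_gap: 0.549
tcp_pos: [658.3, -153.5, 103.2]
ft_force: [0.7, 0.6, -1.0]
finger_gap: 0.545
t 16.3 tcp [ 658.3 -153.5  139.7] ang 3.93 F [ 0.7  0.6 -1. ] gap 0.545 tilt [-0.     0.001 -1.   ]
q [ -2.  37.  19.  91. -14.  55.  25.]
shift [-0.0004  0.0026  0.0567] turn 0.002
```

View pics/p2.png

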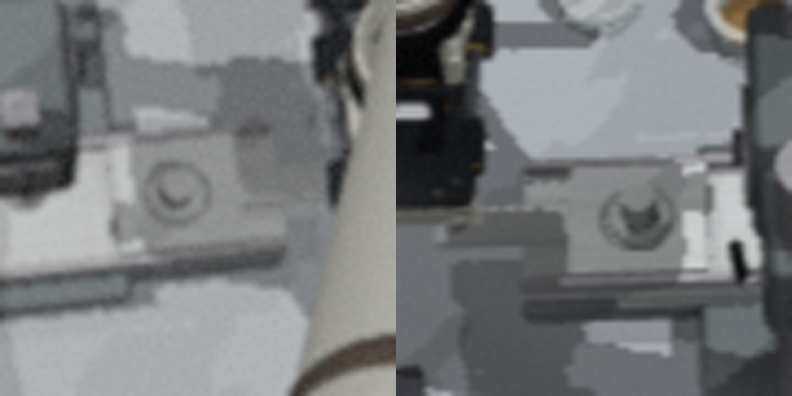

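The specimen stands concentric in the recess (top (178,190), scene (637,217)). Gripping the knob.

```bash
python3 -m crank '[[0,0.002,0.03,0],[0,0.002,0.057,0],[0,0.002,0.057,0],[0,0.002,0.057,0]]'| sed -n '2p;4,5p'
python3 -m crank '[[0,0,0,0],[0,0,0,0],[0,0,0,0],[0,0,0,0],[0,0,0,0]]' 0.1 30| sed -n '2p;4,5p'
```

```text
tcp_pos: [658.9, -157.4, 47.4]
ft_force: [-0.0, -0.0, 0.4]
finger_gap: 0.552
tcp_pos: [660.8, -157.8, 47.3]
ft_force: [6.7, -0.7, -3.0]
finger_gap: 0.231
```

```bash
python3 -m crank '[[0.002,-0.003,0,0],[0.002,-0.010,0,0],[0.002,-0.018,0,0],[0.002,-0.027,0,0],[0.002,-0.036,0,0],[0.002,-0.045,0,0],[0.002,-0.054,0,0],[0.002,-0.063,0,0],[0.002,-0.071,0,0],[0.002,-0.078,0,0],[0.002,-0.084,0,0],[0.002,-0.088,0,0]]'| sed -n '2p;4,5p'
python3 -m crank '[[0,-0.003,0,0],[0,-0.006,0,0],[0,-0.009,0,0],[0,-0.011,0,0],[0,-0.011,0,0]]'| sed -n '2p;4,5p'
```

```text
tcp_pos: [653.3, -69.2, 47.2]
ft_force: [-2.8, -4.2, 8.7]
finger_gap: 0.229
tcp_pos: [652.3, -58.1, 47.1]
ft_force: [-2.7, -3.2, 9.0]
finger_gap: 0.235
```

```bash
python3 -m crank '[[0,-0.002,0,0],[0,-0.004,0,0],[0,-0.004,0,0]]'| sed -n '2p;4p'
python3 -m crank '[[0,-0.002,0,0],[0,-0.004,0,0],[0,-0.004,0,0]]'| sed -n '2p;4p'
```

```text
tcp_pos: [652.0, -54.2, 47.1]
ft_force: [-4.0, -2.6, 9.0]
tcp_pos: [651.6, -50.2, 47.1]
ft_force: [-3.4, -2.0, 10.0]
```

```bash
python3 -m crank '[[0,-0.002,0,0],[0,-0.004,0,0],[0,-0.004,0,0]]'| sed -n '2p;4p'
```

```text
tcp_pos: [651.6, -49.6, 47.2]
ft_force: [-2.1, -8.3, 8.0]
```

```bash
python3 -m crank '[[0,-0.002,0,0],[0,-0.003,0,0],[0,-0.003,0,0]]'| sed -n '2p;4,5p'
```

```text
tcp_pos: [651.6, -49.6, 47.2]
ft_force: [-2.4, -12.9, 5.3]
finger_gap: 0.23
```

The slide is at its stop: 108 mm of travel, the y position stuck at -49.6 and the force rising. Releasing and going up and over to the lever.

```bash
python3 -m crank '[[0,0.005,0,0],[0,0.005,0,0],[0,0.005,0,0],[0,0.005,0,0],[0,0.005,0,0],[0,0.005,0,0]]' 0.6 | sed -n '2p;4,5p'
python3 -m crank '[[0,0,-0.05,0],[0,0,-0.1,0],[0,0,-0.16,0],[0,0,-0.22,0],[0,0,-0.28,0],[0,0,-0.3,0],[0,0,-0.3,0],[0,0,-0.3,0]]' 0.8 | sed -n '2,5p'
python3 - <<'E'
from h import *
plan((535.5,193,385),3.8)
E
```

```text
tcp_pos: [653.0, -48.8, 46.5]
ft_force: [0.3, -0.8, 0.1]
finger_gap: 0.599
tcp_pos: [652.1, -48.8, 344.7]
eef_rot: [[0.998, 0.066, -0.003], [0.066, -0.998, 0.0], [-0.003, -0.0, -1.0]]
ft_force: [-0.4, -0.3, -0.2]
finger_gap: 0.803
t 22.9 tcp [652.1 -48.8 381.2] ang 3.79 F [-0.4 -0.3 -0.2] gap 0.803 tilt [-0.003  0.    -1.   ]
q [-14.  23.  23.  80.  -9.  79.  13.]
shift [-0.1004 -0.2489 -0.0034] turn -0.0
```

```bash
python3 -m crank '[[-0.1,-0.249,-0.004,0],[-0.1,-0.249,-0.004,0],[-0.1,-0.249,-0.004,0],[-0.1,-0.249,-0.004,0],[-0.1,-0.249,-0.004,0],[-0.1,-0.249,-0.004,0],[-0.1,-0.249,-0.004,0],[-0.1,-0.249,-0.004,0]]' | sed -n '2,5p'
python3 - <<'E'
from h import *
plan((535.5,193,308),3.8)
c=snap('top');d=snap('scene')
def cr(c,x0,y0,x1,y1,s): return cv2.resize(c['image'][y0:y1,x0:x1,::-1],None,fx=s,fy=s,interpolation=cv2.INTER_CUBIC)
cv2.imwrite('pics/l1.png',np.hstack([cr(c,150,130,290,230,2.8),cr(d,210,110,350,210,2.8)]))
E
```

```text
tcp_pos: [537.7, 190.4, 350.2]
eef_rot: [[0.998, 0.062, -0.0], [0.062, -0.998, -0.001], [-0.0, 0.001, -1.0]]
ft_force: [-0.1, 0.5, -1.0]
finger_gap: 0.798
t 23.9 tcp [537.7 190.4 386.7] ang 3.56 F [-0.1  0.5 -1. ] gap 0.798 tilt [-0.    -0.001 -1.   ]
q [-36.  13.  17.  91.  -4.  76. -15.]
shift [-0.002  -0.0028  0.0787] turn -0.004
```

View pics/l1.png

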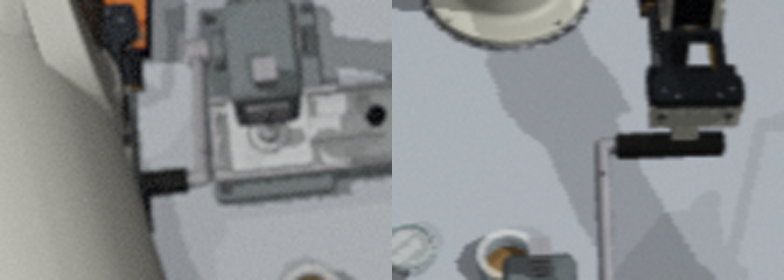

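The slide is home with the specimen under the foot (top crop (268,130)). The open fingers are above the black grip (scene crop, finger (698,130), bar (670,145)). Descending over it.

```bash
python3 -m crank '[[-0.001,-0.002,0.03,0],[-0.001,-0.002,0.055,0],[-0.001,-0.002,0.075,0],[-0.001,-0.002,0.078,0],[-0.001,-0.002,0.078,0]]' | sed -n '2p;4,5p'
python3 -m crank '[[0,0,0,0],[0,0,0,0],[0,0,0,0],[0,0,0,0],[0,0,0,0],[0,0,0,0]]' 0.1 20| sed -n '2p;4,5p'
```

```text
tcp_pos: [536.1, 194.5, 273.0]
ft_force: [0.6, -0.8, -0.0]
finger_gap: 0.801
tcp_pos: [532.6, 194.7, 272.3]
ft_force: [-7.9, -1.2, 6.3]
finger_gap: 0.256
```

```bash
python3 -m crank '[[-0.009,0,0.0075,0],[-0.0136,0,0.0152,0],[-0.0178,0,0.0232,0],[-0.0216,0,0.0313,0],[-0.025,0,0.0396,0],[-0.028,0,0.0481,0],[-0.0305,0,0.0568,0],[-0.0326,0,0.0655,0],[-0.0343,0,0.0744,0],[-0.0355,0,0.0833,0],[-0.0363,0,0.0922,0],[-0.0366,0,0.0922,0]]' 0.1 30 | sed -n '2p;4,5p'
python3 -m crank '[[0,0,0,0],[0,0,0,0]]' | sed -n '1,2p;4,5p'
```

```text
tcp_pos: [500.9, 192.6, 180.5]
ft_force: [7.6, -0.1, 3.5]
finger_gap: 0.251
time: 27.12
tcp_pos: [501.0, 192.6, 180.9]
ft_force: [7.2, -0.3, 4.9]
finger_gap: 0.253
```

```bash
python3 -m crank '[[0.002,0,0.004,0],[0.003,0,0.009,0],[0.003,0,0.009,0],[0.003,0,0.009,0]]' | sed -n '2p;4p'
python3 -m crank '[[0,0,0.0045,0],[0,0,0.0045,0],[0,0,0.0045,0]]' | sed -n '2p;4p'
python3 -m crank '[[0,0,0.0045,0],[0,0,0.0045,0],[0,0,0.0045,0]]' | sed -n '2p;4p'
```

```text
tcp_pos: [500.3, 192.5, 170.7]
ft_force: [-3.1, -0.0, 4.5]
tcp_pos: [500.3, 192.5, 166.3]
ft_force: [-4.0, -0.6, 5.6]
tcp_pos: [500.3, 192.5, 161.9]
ft_force: [-4.3, -0.4, 5.5]
```

```bash
python3 -m crank '[[0.0005,0,0.0045,0],[0.0005,0,0.0045,0],[0.0005,0,0.0045,0]]' | sed -n '2p;4p'
python3 -m crank '[[0.0005,0,0.0045,0],[0.0005,0,0.0045,0],[0.0005,0,0.0045,0]]' | sed -n '2p;4p'
```

```text
tcp_pos: [500.4, 192.5, 157.2]
ft_force: [-6.1, -0.8, 4.9]
tcp_pos: [500.7, 192.5, 152.6]
ft_force: [-5.2, -0.7, 5.1]
```

```bash
python3 -m crank '[[0.0005,0,0.0045,0],[0.0005,0,0.0045,0],[0.0005,0,0.0045,0]]' | sed -n '2p;4p'
python3 - <<'E'
from h import *
c=snap('scene');d=snap('top')
E
```

```text
tcp_pos: [501.0, 192.6, 148.0]
ft_force: [-6.2, -0.4, 5.3]
```

```bash
python3 -m crank '[[0.0007,0,0.0045,0],[0.0007,0,0.0045,0],[0.0007,0,0.0045,0]]' | sed -n '2p;4p'
```

```text
tcp_pos: [501.4, 192.6, 143.9]
ft_force: [-8.4, -1.1, 8.5]
```

```bash
python3 -m crank '[[0.0007,0,0.0045,0],[0.0007,0,0.0045,0],[0.0007,0,0.0045,0]]' | sed -n '2p;4,5p'
```

```text
tcp_pos: [501.9, 192.6, 139.4]
ft_force: [-8.5, -1.2, 9.6]
finger_gap: 0.253
```

Landed at about z 147 (the force stepped up from 5.3 to 8.5). The target is about 22 mm below that, z ≈ 124.5.

```bash
python3 -m crank '[[-0.001,0,0.004,0],[-0.001,0,0.008,0],[0,0,0.011,0],[0,0,0.011,0],[0,0,0.011,0]]' | sed -n '2p;4,5p'
```

```text
tcp_pos: [503.5, 192.8, 129.3]
ft_force: [-7.2, -1.2, 11.0]
finger_gap: 0.25
```

```bash
python3 -m crank '[[0,0,0.002,0],[0.0005,0,0.004,0],[0.0005,0,0.004,0],[0.0005,0,0.004,0],[0.0005,0,0.004,0]]' | sed -n '1,2p;4,5p'
python3 - <<'E'
from h import *
c=snap('scene');d=snap('top')
def cr(c,x0,y0,x1,y1,s): return cv2.resize(c['image'][y0:y1,x0:x1,::-1],None,fx=s,fy=s,interpolation=cv2.INTER_CUBIC)
cv2.imwrite('pics/f1.png',np.hstack([cr(c,190,130,350,290,2.48),cr(d,170,110,330,270,2.48)]))
s=status.get_state();print(s['qvel'],s['ft_force'])
E
```

```text
time: 31.6
tcp_pos: [504.3, 192.9, 125.5]
ft_force: [-6.7, -1.8, 12.9]
finger_gap: 0.256
[ 0.0011849  -0.01433926  0.13375946  0.01803314 -0.02082698 -0.11647793
 -0.00360163] [-6.2847822  -1.2353108  12.57199549]
```

View pics/f1.png

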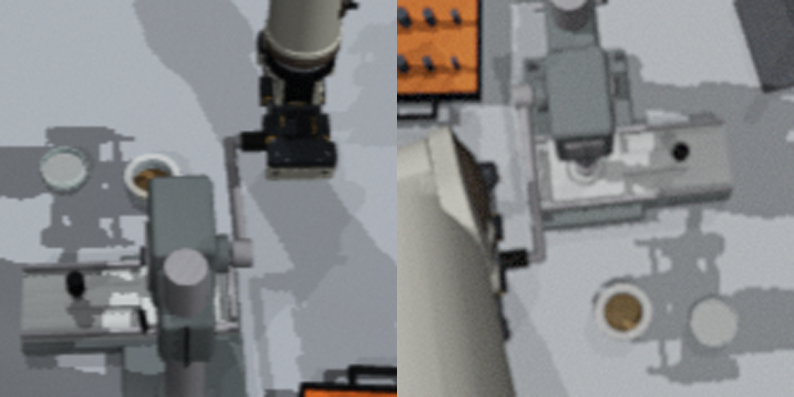

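The lever bar is held low in the jaws (scene (255,140)), the slide is home and the dish and tape are in place. A slip check by triangulating the bar end, plus a settle.

```bash
python3 -m crank '[[0,0,0.0005,0],[0,0,0.0005,0],[0,0,0.0005,0],[0,0,0.0005,0],[0,0,0.0005,0],[0,0,0.0005,0],[0,0,0.0005,0],[0,0,0.0005,0]]' | sed -n '1,2p;4,5p'
python3 - <<'E'
from h import *
a=load('top');b=load('scene')
r=[]
for c,x in((a,(170+(526-397)/2.48,110+258/2.48)),(b,(190+241/2.48,130+140/2.48))):
    p0=ray(c,[x],0)[0];p1=ray(c,[x],100)[0];d=(p1-p0)/np.linalg.norm(p1-p0);r.append((p0,np.eye(3)-np.outer(d,d)))
print(np.linalg.solve(sum(P for _,P in r),sum(P@p for p,P in r)).round(1),'rest was 536 139 302; expect ~ 509 137 155')
print(np.round(status.get_state()['qvel'],2))
E
```

```text
time: 32.7
tcp_pos: [504.4, 192.9, 125.0]
ft_force: [-7.2, -0.7, 11.6]
finger_gap: 0.25
[507.2 137.5 161.9] rest was 536 139 302; expect ~ 509 137 155
[-0.03 -0.12  0.07 -0.04  0.02  0.03 -0.07]
```

The force and image estimates put the squeeze at about 4 to 4.7 mm, so I'll add 2 mm at the grip to centre it, then hold and hand in.

```bash
python3 -m crank '[[0,0,0.001,0],[0.0003,0,0.002,0],[0.0003,0,0.002,0],[0.0003,0,0.002,0],[0.0003,0,0.002,0],[0.0003,0,0.002,0],[0.0003,0,0.002,0],[0.0003,0,0.002,0]]' | sed -n '1,2p;4,5p'
python3 -c "
from workcell import ticket
print(ticket.sign_off())"
```

```text
time: 33.7
tcp_pos: [504.8, 192.9, 123.2]
ft_force: [-7.7, -1.4, 12.8]
finger_gap: 0.255
the job is handed in; nothing more can be done
None
```

I set the test piece in the recess, pushed the slide fully home and pulled the lever down. I handed the job in at 33.7 s with the gripper still holding the lever. There was no verdict, so the squeeze is my estimate, not a confirmed reading.

- **First grasp:** it missed. The robot's reported z is 36.5 mm too low, which I found by touching the bench. The second grasp, with that corrected, held.
- **Seating:** the piece touched down at recess-floor height, about 5 mm below where the rim would have stopped it. The pictures show it centred.
- **Slide:** it stopped dead after about 108 mm and the force rose against the stop. A later picture shows the piece under the foot.
- **Spring squeeze:** my estimates disagree, though all fall inside 2.5 to 7.5 mm.
  - From the grip travel since the foot landed, it is about 4.5 to 5 mm.
  - The bar position in the pictures, taken before the last 2 mm of lever travel, suggested about 4 mm. That travel adds roughly 0.4 mm.
  - The force model gives about 3 to 3.5 mm.
- **Holding force:** about 13 N at the grip, with the tool steady.
- **Other things on the bench:** the dish and tape looked untouched in the last picture. I did not recheck the bare stub, bare disc or mallet by measurement.

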